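# Close and clamp the candle mould

## Robot

A 7-joint arm with a two-finger parallel gripper is mounted at the origin on the work surface. World frame = base frame: x ahead of the robot, y to its left, z up, the work surface at z = 0. Lengths are in m, angles in rad, forces in N, time in s.
With the tool pointing down it reaches from about 0.4 to 0.85 m from the base axis. Payload 4.5 kg.
Tool frame: the origin (TCP) lies midway between the tips of the shut fingers; the grasp point (between the pads) lies 19 mm behind it; z points along the fingers, y is the line along which they close (so a half turn about z gives the same grasp; the last joint's range is limited). The gripper opens to 85 mm and grips with 20 to 120 N. Pads are 22 mm wide; open, the fingers measure 114 mm over their backs; the gripper's body (76 mm by 85 mm) begins 54 mm behind the grasp point. The pads swing forward as they close: fully open they stand 13 mm farther back than shut.
Start: joints at [-1.07, 0.689, -0.195, 1.565, 0.157, 0.902, -0.215], TCP at [0.281, 0.558, 0.231] pointing down, gripper open.
Joint ranges: [-3.01, 3.01], [-0.46, 2.08], [-1.47, 1.51], [0.13, 2.56], [-1, 4.14], [0.04, 2.09], [-2.66, 2.66]. Speed limits (rad/s): [2.57, 2.57, 3.14, 3.14, 3.14, 3.14, 3.14].

## Interface

Orientations are given as a rotation vector (axis times angle).
In Python, from rig import * gives the robot as it stands. The module is installed in compiled form; this text tells all that it offers.
- The arm moves only by the tool apply_moves, never from a script. Its argument "series" is a list of rows, each a list of 7 numbers: the shift along the tool's x, y, z in m, then the turn, a rotation vector about the tool's x, y, z in rad, then the closure in counts, from 0 (fully open) to 255 (shut). A call has exactly 8 rows; each row is the pose to reach, as a shift and turn from the pose commanded when the call began, along the tool's axes at that moment; what a row does not reach only later rows make up. A row lasts 1/8 s, in which the tool goes at most 62.5 mm and 10.7 degrees, less where a joint would pass 70% of its speed; a pose out of reach is approached as far as the arm can. A call with a gripper value outside its range is refused whole. The fingers move at their own pace and stop on an object; "squeeze" is the grip in N (left out, the last holds). Time passes only in rows, so rows that repeat a pose let the fingers close, or fill a call up. It gives the time, the measured TCP pose, the force, the opening and the grip force at its end, in the units of the state.
- observe(): the state, without advancing time (a new reading comes with each control period).
- get_image(name): name is "scene" or "top" or "wrist"; returns a dict with "color" (384x512x3 uint8, red, green, blue), "depth" (384x512 float32, m along the optical axis (not along the pixel's ray), 0 where there is no reading), "fx", "fy", "cx", "cy" (pixels), "cam_to_world" (4x4, takes a point from camera to world coordinates). Camera axes: x right, y down, z forward; pixel columns grow to the right and rows downward; lengths in m; the calibration is good to about 2 mm. The wrist camera is an equidistant fisheye: a pixel r from the principal point sees the ray r / f radians off the axis. A picture is of the moment at which its call begins.
- sign_off(): hands the job in; it is judged then, once.
The state is a dict: "clock": time; "joints": joint angles; "dq": joint speeds; "effort": joint torques, N m; "position": TCP position; "eef_rot": TCP orientation; "contact_force": force on the tool from outside, world axes, zero at the start; "ft_torque": the same for the moment, N m; "finger_gap": finger opening in m; "finger_force": force on a finger pad.
Only numpy, scipy, OpenCV 4.12 (cv2) and the standard library are available. Lean on these libraries where they do the work, as an engineer would, in place of code of your own. Each camera call takes 0.05 s, during which the arm holds its last target. There are 200 camera calls.

## Task

Close the hinged aluminium candle mould and clamp it: fold its upper half fully down, then with the red-handled square key run the clamp screw clockwise until it is fully home against its stop; it has been backed off almost a full turn, so let go of the key and take it again as you turn. Turn the screw only with the key, finally stand the key upright in its wooden block again, fully down in the hole, and do not disturb the candles and the tin.

Things in the scene. Friction and masses are not known exactly. Their poses are not given: they have to be found in the camera images.
- mould: Lower half of a two-part aluminium candle mould, fixed: slab 150 (x) by 200 mm (y), parting face 42 mm above the table, three half-round cavities. Origin: on the table under the slab's centre; x points from the front (robot side) to the hinge side, z up. The hinge axis runs along y at x = +83 mm, 42 mm up. A lug 56 mm wide stands out mid-front, to x = -127 mm.
- lid (a joint): Hinge of the mould's upper half, rad: 0 = fully closed, grows as its front edge swings up and back. Stiff (1 N m of friction, half weighs 0.9 kg): it stays where left and is pushed down by pressing with 5 to 15 N on its outer face near the front edge.
- lid_edge (a point): Middle of the upper half's front edge, on its outer face (150 by 200 mm, 28 mm above the parting plane, 158 mm from the hinge axis; 70 mm above the table when closed). Moves with it: x from front to hinge, y along the hinge, z out of the outer face. A lug 56 mm wide, 26 mm thick goes 52 mm beyond it with the screw; a black bar handle, 100 mm, stands 35 mm out mid-face.
- screw (a joint): Clamp screw captive in the upper half's lug, rad of turn still to go: 0 = fully home against a hard stop, grows anticlockwise seen from above; turning clockwise brings it to 0. It starts 5.3 to 5.9 rad from home (nearly a full turn), takes about 0.2 N m, stays where it is left, and does not rise or sink. A seated key has about 0.1 rad of play either way.
- screw_mouth (a point): Centre of the mouth of the screw's square recess, 178 mm from the hinge axis, mid-width; 89 mm above the table when the mould is closed. The recess is 15.4 mm square, 16 mm deep, sides parallel to this point's x and y, which turn with the screw; z points out. A white pointer on the head is on its -x side; at home it meets the red mark at the front of the lug.
- screw_head: The round steel screw head, 38 mm across, 21 mm high. Origin on the screw axis at its underside, z along the axis, x and y parallel to the sides of the recess.
- key: Square key, 0.2 kg. Origin: centre of the underside of its steel collar (26 mm across, 8 mm high), z up to the grip. Below: tip 14 mm square, 14 mm long, tapered. Above: shank 16 mm across, black disc 46 mm across at z = 50 to 56 mm, red grip 34 mm square at z = 56 to 126 mm. Flats of grip and tip are parallel to x and y. Seated in the screw its origin is at screw_mouth and it stands by itself.
- block: Wooden key block, fixed, 80 (x) by 110 mm (y), 70 mm high; two steel pins with 17 mm heads reach 77 mm up, 38 mm either side of the hole along y. Origin: centre of its underside, z up. It stands left or right of the mould.
- block_hole (a point): Centre of the mouth of the block's upright round hole (31 mm across, right through), on the block's top, 70 mm above the table. The key hangs in it, its black disc resting on the block: the key's origin is then 50 mm below this point.
- candle_a: Cream candle in a jar with a black ring on it, 76 mm across, 104 mm tall (wick to 122 mm), loose. Origin: centre of the underside.
- candle_b: Cream candle in a jar with a blue bar on it, 84 mm across the bar, 104 mm tall (wick to 122 mm), loose. Origin: centre of the underside.
- lid_tin: Round steel tin with a brass-coloured lid, 87 mm across, 50 mm high, loose. Origin: centre of the underside.
Things that resemble listed ones, but are neither listed nor needed, are in the scene too. Of the things like the key, leave any that is purple or yellow; of the rest the smaller one is meant.

How it is judged:
On the way, in this order (a step that is already met when the one before it is completed fails the run):
1. the mould's upper half is fully down (hinge within 0.03 rad of closed) (value of joint lid below 0.03 rad), for 0.2 s.
2. the key is seated in the screw (its collar within 9 mm of the recess mouth) with the mould closed and the screw not yet turned home (more than 4.5 rad to go) (value of joint lid below 0.03 rad and distance between key and screw_mouth below 0.009 m and value of joint screw above 4.5 rad), for 0.1 s.
3. the screw is home (within 0.15 rad of its stop) with the key still in it (within 9 mm) and the mould closed (value of joint lid below 0.03 rad and value of joint screw below 0.15 rad and distance between key and screw_mouth below 0.009 m), for 0.1 s.
At the end, for the whole second after the job is handed in: The mould's upper half is fully down (within 0.03 rad), the screw is home (within 0.15 rad of its stop), and the key stands at rest upright in the block's hole, its disc down on the block within 4 mm and its tilt under 0.1 rad (value of joint lid below 0.03 rad and value of joint screw below 0.15 rad and horizontal distance between key and block_hole below 0.008 m and z of key in the frame of block_hole below -0.046 m and angle between key's own z axis and vertical below 0.1 rad and linear speed of key below 0.02 m/s); the robot touches nothing.
It fails at once if the gripper turns the screw head itself, without the key in it (contact force between the fingers and screw_head above 3 N and velocity of joint screw below -0.3 rad/s and distance between key and screw_mouth above 0.02 m).
It fails at once if a candle is moved more than 30 mm (distance of any of candle_a, candle_b from where it was at the start of the episode above 0.03 m).
It fails at once if the tin is moved more than 30 mm (distance of lid_tin from where it was at the start of the episode above 0.03 m).
It also fails if it takes over 72 s, if anything falls off the work surface, if the arm or the gripper's body presses on something with over 40 N, if the wrist force passes 120 N, or if a joint passes its speed limit or range.

## Working session

There is one attempt and no reset: what is moved stays moved. The work goes in short steps, Python scripts to look and compute and a tool call to move; the robot and the scene stay as the last step left them, time stands still between calls to the robot, and variables do not carry over. Pictures are saved under pics/ and viewed, at most 11 in all, crops included, and the job is handed in when it is done.

Besides the shell and the picture viewer there is one more tool, called after "Emit:" as name(argument=value, ...), one argument or row to a line, values as JSON. apply_moves: Moves the arm, as the interface text tells. Its arguments: {"type":"object","properties":{"series":{"type":"array","items":{"type":"array","items":{"type":"number"}}},"squeeze":{"type":"number"}},"required":["series"]}

```bash
mkdir -p pics
cat > h.py <<'E'
import numpy as np, cv2
from rig import *
from scipy.spatial.transform import Rotation as R
def snap(n,f=None):
    d=get_image(n)
    np.savez(f'{f or n}.npz',**d)
    if f: cv2.imwrite(f'pics/{f}.png',d['color'][:,:,::-1])
    return d
def cloud(d):
    h,w=d['depth'].shape; v,u=np.mgrid[:h,:w]; z=d['depth']
    P=np.stack([(u-d['cx'])/d['fx']*z,(v-d['cy'])/d['fy']*z,z],-1)
    T=d['cam_to_world']; return P@T[:3,:3].T+T[:3,3]
def tool():
    s=observe(); return np.array(s['position']),R.from_rotvec(s['eef_rot'])
E
python3 - <<'E'
from h import *
a=snap('scene','s0');b=snap('top','t0')
cv2.imwrite('pics/st0.png',np.vstack([cv2.resize(np.hstack([a['color'],b['color']])[:,:,::-1],(800,300))]))
s=observe();print({k:np.round(v,3) for k,v in s.items()})
print(a['cam_to_world'].round(3),b['cam_to_world'].round(3),a['fx'],b['fx'])
E
```

```text
{'clock': np.float64(0.1), 'joints': array([-1.07 ,  0.69 , -0.195,  1.566,  0.157,  0.902, -0.215]), 'dq': array([-0.001, -0.003, -0.   , -0.002, -0.   ,  0.001,  0.001]), 'effort': array([-3.0000e-03, -5.4061e+01, -1.2710e+00, -1.5898e+01,  9.0000e-03,
        4.0000e-03,  0.0000e+00]), 'position': array([0.281, 0.558, 0.231]), 'eef_rot': array([-7.260e-01, -3.056e+00,  3.000e-03]), 'contact_force': array([-0.52 , -0.089,  0.005]), 'ft_torque': array([-0.038,  0.011, -0.011]), 'finger_force': np.float64(0.0), 'finger_gap': np.float64(0.085)}
[[ 0.172  0.804 -0.569  1.282]
 [ 0.985 -0.136  0.106 -0.175]
 [ 0.008 -0.579 -0.815  1.121]
 [ 0.     0.     0.     1.   ]] [[ 0.028 -0.997  0.073  0.455]
 [-1.    -0.027  0.008 -0.024]
 [-0.006 -0.073 -0.997  1.315]
 [ 0.     0.     0.     1.   ]] 430.9043905425986 447.9661017111158
```

View pics/s0.png

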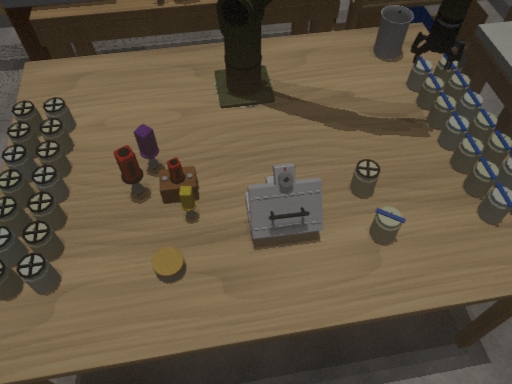

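View pics/t0.png

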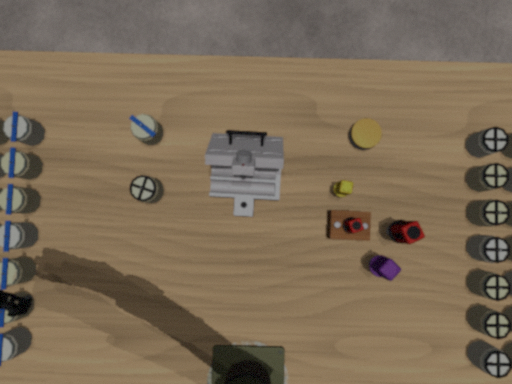

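Candidates for the key, in the top view: small red one in the wooden block (355,226), large red one beside it (405,232), yellow (343,188), purple (385,266). I choose the small red one in the block. In the scene view it is at (176,170). The mould is at (245,180) in the top view with its lid raised, candle_a is at (143,188), candle_b at (145,127) and the tin at (366,133).

Run:
```python
from h import *
b=dict(np.load('t0.npz'));P=cloud(b);a=dict(np.load('s0.npz'));Q=cloud(a)
hsv=cv2.cvtColor(b['color'],cv2.COLOR_RGB2HSV)
for n,(u,v) in dict(key=(355,225),big=(405,232),yel=(344,187),pur=(388,266),tin=(366,133),ca=(143,188),cb=(145,127),pinL=(338,225),pinR=(368,226),lug=(244,210)).items(): print(n,P[v,u].round(3))
# mould cloud points in world
for nm,C,im in (('top',P,b),('scene',Q,a)):
    m=(C[...,0]>.40)&(C[...,0]<.85)&(abs(C[...,1])<.16)&(C[...,2]>.03)&(im['depth']>0)
    X=C[m]; print(nm,m.sum(),X.min(0).round(3),X.max(0).round(3))
    s=m&(abs(C[...,2]-.042)<.004); ps=C[s]; print(' face42',len(ps),cv2.minAreaRect((ps[:,:2]*1000).astype(np.float32)), ps[:,2].mean())
    h=m&(C[...,2]>.05); ys=C[h]
    for z in np.arange(.05,.3,.02):
        k=ys[(ys[:,2]>z)&(ys[:,2]<z+.02)]
        if len(k): print('  z',z.round(2),len(k),k.min(0).round(3),k.max(0).round(3))
# block
for nm,C,im in (('top',P,b),('scene',Q,a)):
    m=(abs(C[...,2]-.070)<.004)&(C[...,0]>.4)&(C[...,0]<.7)&(C[...,1]<-.15)&(C[...,1]>-.40)
    n,l,st,c=cv2.connectedComponentsWithStats(m.astype(np.uint8)); i=1+np.argmax(st[1:,4])
    ps=C[l==i]; print('block',nm,cv2.minAreaRect((ps[:,:2]*1000).astype(np.float32)),ps.mean(0).round(3))
    hs=cv2.cvtColor(im['color'],cv2.COLOR_RGB2HSV)
    r=((hs[...,0]<8)|(hs[...,0]>172))&(hs[...,1]>150)&(hs[...,2]>60)
    r=r&(C[...,0]>.35)&(C[...,0]<.75)&(C[...,1]<-.15)
    n,l,st,c=cv2.connectedComponentsWithStats(r.astype(np.uint8))
    for i in range(1,n):
        if st[i,4]>30:
            k=C[l==i];zt=np.percentile(k[:,2],97);t=k[k[:,2]>zt-.008]
            print(' red',c[i].round(),st[i,4],'ztop',zt.round(3),t.mean(0).round(3),cv2.minAreaRect((t[:,:2]*1000).astype(np.float32)))
img=np.hstack([cv2.resize(b['color'][165:265,190:300],None,fx=4,fy=4,interpolation=2)[:400,:400],cv2.resize(b['color'][160:285,310:435],(400,400),interpolation=2)])
img=np.vstack([np.pad(img,((0,0),(0,800-img.shape[1]),(0,0)))]);cv2.imwrite('pics/c1.png',img[:,:,::-1])
```

```text
key [ 0.454 -0.269  0.148]
big [ 0.44  -0.382  0.198]
yel [ 0.553 -0.241  0.139]
pur [ 0.354 -0.345  0.182]
tin [ 0.717 -0.318  0.05 ]
ca [0.538 0.298 0.103]
cb [0.706 0.3   0.103]
pinL [ 0.453 -0.238  0.072]
pinR [ 0.452 -0.32   0.074]
lug [0.488 0.024 0.042]
top 3999 [ 0.471 -0.078  0.03 ] [0.703 0.126 0.234]
 face42 835 ((532.08642578125, 19.39190673828125), (124.68663787841797, 209.6353759765625), 8.662428855895996) 0.04135681856588246
  z 0.05 71 [ 0.595 -0.078  0.05 ] [0.703 0.12  0.07 ]
  z 0.07 159 [ 0.679 -0.077  0.07 ] [0.698 0.121 0.09 ]
  z 0.09 265 [ 0.667 -0.077  0.09 ] [0.689 0.121 0.11 ]
  z 0.11 243 [ 0.654 -0.076  0.11 ] [0.674 0.123 0.13 ]
  z 0.13 416 [ 0.642 -0.075  0.13 ] [0.696 0.123 0.15 ]
  z 0.15 293 [ 0.602 -0.075  0.15 ] [0.694 0.123 0.17 ]
  z 0.17 790 [ 0.57  -0.075  0.17 ] [0.64  0.124 0.19 ]
  z 0.19 88 [ 0.569 -0.066  0.19 ] [0.634 0.122 0.21 ]
  z 0.21 390 [ 0.569 -0.002  0.21 ] [0.63  0.053 0.23 ]
  z 0.23 62 [ 0.578 -0.002  0.23 ] [0.615 0.052 0.234]
scene 4414 [ 0.473 -0.084  0.03 ] [0.705 0.118 0.235]
 face42 111 ((605.2383422851562, -22.64338684
[... 840 characters left out ...]
(453.32440185546875, -271.2423095703125), (33.71889114379883, 32.302146911621094), 21.268463134765625)
 red [411. 232.] 242 ztop 0.202 [ 0.44  -0.398  0.198] ((440.1932678222656, -400.2762756347656), (44.447967529296875, 47.28365707397461), 25.433504104614258)
block scene ((454.27099609375, -276.99072265625), (109.61194610595703, 85.21925354003906), 89.0352554321289) [ 0.461 -0.278  0.071]
 red [124. 155.] 149 ztop 0.203 [ 0.449 -0.406  0.2  ] ((444.8908386230469, -406.1149597167969), (45.05400848388672, 46.96123504638672), 27.644275665283203)
 red [174. 165.] 79 ztop 0.15 [ 0.462 -0.277  0.146] ((458.507080078125, -276.24981689453125), (31.5732421875, 32.03757095336914), 17.435400009155273)
```

View pics/c1.png

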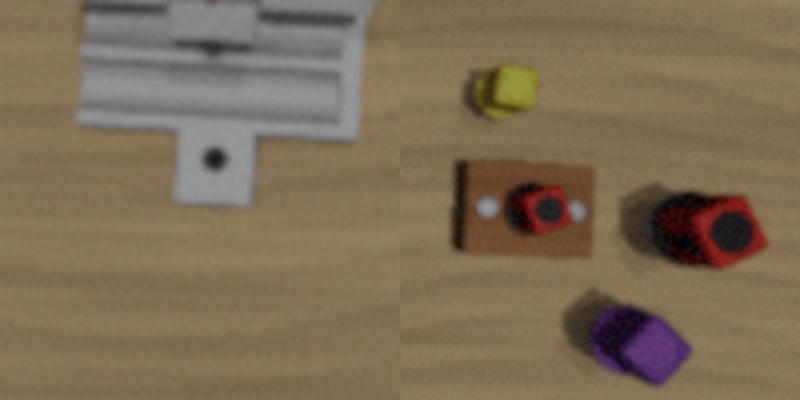

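The crop confirms the small red key between the two pins of the block at crop (545,208). The lower mould's lug is at crop (215,160). I'll fit the lid angle and the mould yaw, then move.

Run:
```python
from h import *
for f in ('t0','s0'):
    d=dict(np.load(f+'.npz'));C=cloud(d)
    m=(C[...,0]>.58)&(C[...,0]<.72)&(C[...,2]>.075)&(C[...,2]<.19)&(abs(C[...,1]-.02)<.09)&(d['depth']>0)
    X=C[m]; rng=np.random.default_rng(0);best=0
    for _ in range(600):
        p=X[rng.choice(len(X),3,False)];n=np.cross(p[1]-p[0],p[2]-p[0]);n/=np.linalg.norm(n)+1e-9
        if abs(n[2])>.95: continue
        i=abs((X-p[0])@n)<.003
        if i.sum()>best: best=i.sum();bi=i
    Y=X[bi];c=Y.mean(0);n=np.linalg.svd(Y-c)[2][2];n*=np.sign(n[2])
    print(f,best,len(X),c.round(4),n.round(3),'theta',np.arctan2(n[0],n[2]).round(3),'yaw',np.arctan2(n[1],n[0]).round(3),Y.min(0).round(3),Y.max(0).round(3))
    # lug of lower half
    l=(abs(C[...,2]-.042)<.005)&(C[...,0]<.51)&(C[...,0]>.45)&(abs(C[...,1]-.02)<.06)
    Z=C[l]; 
    if len(Z): print(' lug',Z.min(0).round(4),Z.max(0).round(4),cv2.minAreaRect((Z[:,:2]*1000).astype(np.float32)))
```

```text
t0 1216 1907 [0.6535 0.019  0.136 ] [ 0.84  -0.025  0.542] theta 0.998 yaw -0.03 [ 0.615 -0.07   0.075] [0.695 0.11  0.19 ]
 lug [0.4707 0.001  0.037 ] [0.5099 0.0559 0.0465] ((490.00201416015625, 28.33002471923828), (55.62180709838867, 38.598899841308594), 88.15255737304688)
s0 2254 3068 [0.6565 0.019  0.1346] [ 0.838 -0.025  0.545] theta 0.994 yaw -0.03 [ 0.616 -0.07   0.075] [0.699 0.11  0.19 ]
 lug [ 0.4732 -0.006   0.0377] [0.5017 0.0164 0.0463] ((486.4382629394531, 4.8431291580200195), (19.070772171020508, 28.7602596282959), 79.66355895996094)
```

Emit:
apply_moves(
  series=[
    [0,0,-0.06,0,0,-0.15,255],
    [0,0,-0.12,0,0,-0.3,255],
    [0,0,-0.13,0,0,-0.44,255],
    [0,0,-0.13,0,0,-0.44,255],
    [0,0,-0.13,0,0,-0.44,255],
    [0,0,-0.13,0,0,-0.44,255],
    [0,0,-0.13,0,0,-0.44,255],
    [0,0,-0.13,0,0,-0.44,255],
  ],
  squeeze=60,
)

```text
clock: 1.1
position: [0.2811, 0.5581, 0.361]
eef_rot: [-0.042, -3.141, 0.001]
contact_force: [0.1, 0.5, -0.4]
finger_gap: -0.0002
finger_force: 0.0
```

Emit:
apply_moves(
  series=[
    [-0.397,-0.465,0.04,0,0,0,255],
    [-0.397,-0.465,0.04,0,0,0,255],
    [-0.397,-0.465,0.04,0,0,0,255],
    [-0.397,-0.465,0.04,0,0,0,255],
    [-0.397,-0.465,0.04,0,0,0,255],
    [-0.397,-0.465,0.04,0,0,0,255],
    [-0.397,-0.465,0.04,0,0,0,255],
    [-0.397,-0.465,0.04,0,0,0,255],
  ],
)

```text
clock: 2.1
position: [0.5961, 0.1686, 0.3287]
eef_rot: [0.042, 3.141, 0.001]
contact_force: [0.1, 1.1, 0.5]
finger_gap: -0.0003
finger_force: 0.0
```

```bash
python3 -c "
from h import *
print(observe()['joints'].round(2))"
```

```text
[-0.18  0.59 -0.32  1.45  0.19  1.13  1.02]
```

Emit:
apply_moves(
  series=[
    [-0.04,-0.045,0,0,0,0,255],
    [-0.071,-0.084,0,0,0,0,255],
    [-0.071,-0.084,0.03,0,0,0,255],
    [-0.071,-0.084,0.09,0,0,0,255],
    [-0.071,-0.084,0.14,0,0,0,255],
    [-0.063,-0.084,0.145,0,0,0,255],
    [-0.053,-0.084,0.148,0,0,0,255],
    [-0.045,-0.084,0.15,0,0,0,255],
  ],
)

```text
clock: 3.1
position: [0.6384, 0.0856, 0.1811]
eef_rot: [0.042, 3.137, 0.002]
contact_force: [0.6, 0.2, 0.0]
finger_gap: 0.0002
finger_force: 0.0
```

Emit:
apply_moves(
  series=[
    [0.014,0,0.01,0,0,0,255],
    [0.027,0,0.017,0,0,0,255],
    [0.039,0,0.026,0,0,0,255],
    [0.05,0,0.035,0,0,0,255],
    [0.06,0,0.046,0,0,0,255],
    [0.068,0,0.058,0,0,0,255],
    [0.076,0,0.07,0,0,0,255],
    [0.082,0,0.083,0,0,0,255],
  ],
)

```text
clock: 4.1
position: [0.5569, 0.0879, 0.0975]
eef_rot: [0.042, 3.137, 0.002]
contact_force: [-0.3, 0.4, -0.6]
finger_gap: 0.0
finger_force: 0.1
```

Emit:
apply_moves(
  series=[
    [0.004,0,0.009,0,0,0,255],
    [0.008,0,0.018,0,0,0,255],
    [0.008,0,0.023,0,0,0,255],
    [0.008,0,0.026,0,0,0,255],
    [0.008,0,0.028,0,0,0,255],
    [0.008,0,0.029,0,0,0,255],
    [0.008,0,0.03,0,0,0,255],
    [0.008,0,0.03,0,0,0,255],
  ],
)

```text
clock: 5.1
position: [0.548, 0.0875, 0.0699]
eef_rot: [0.042, 3.139, -0.001]
contact_force: [-8.5, -1.0, 38.6]
finger_gap: -0.0003
finger_force: 19.0
```

Run:
```python
from h import *
d=snap('scene','s1');C=cloud(d)
m=(C[...,0]>.53)&(C[...,0]<.68)&(C[...,2]>.05)&(C[...,2]<.09)&(abs(C[...,1]-.02)<.09)&(d['depth']>0)
X=C[m];print(len(X),X.mean(0).round(3),[ (np.median(X[(X[:,0]>a)&(X[:,0]<a+.03),2])).round(4) for a in np.arange(.53,.68,.03)])
```

```text
2574 [0.614 0.019 0.07 ] [np.float64(0.0714), np.float64(0.0705), np.float64(0.0706), np.float64(0.0708), np.float64(0.0691), np.float64(nan)]
  return _methods._mean(a, axis=axis, dtype=dtype,
  ret = ret.dtype.type(ret / rcount)
```

View pics/s1.png

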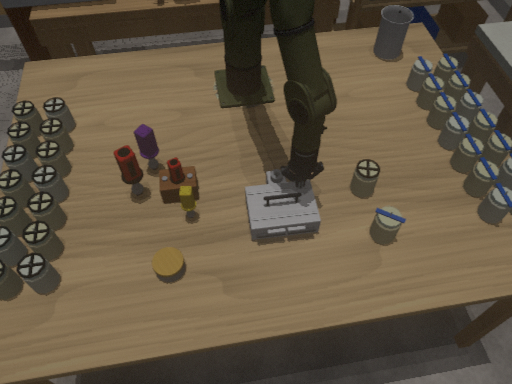

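The lid is closed: its face reads 70 mm across its whole width, and the gripper is at scene (305,175). I'll lift and look from the wrist.

Emit:
apply_moves(
  series=[
    [0,0,-0.06,0,0,0,255],
    [0.02,-0.05,-0.12,0,0,0,200],
    [0.03,-0.065,-0.17,0,0,0,0],
    [0.04,-0.065,-0.2,0,0,0,0],
    [0.04,-0.065,-0.2,0,0,0,0],
    [0.04,-0.065,-0.2,0,0,0,0],
    [0.04,-0.065,-0.2,0,0,0,0],
    [0.04,-0.065,-0.2,0,0,0,0],
  ],
)

```text
clock: 6.15
position: [0.5057, 0.0237, 0.2646]
eef_rot: [-0.041, -3.139, -0.0]
contact_force: [0.2, 0.1, -0.3]
finger_gap: 0.0853
finger_force: 0.0
```

Run:
```python
from h import *
d=snap('wrist','w1');p,r=tool();T=d['cam_to_world'];print(p.round(4),r.as_matrix().round(3),T.round(3),d['fx'],d['cx'],d['cy'])
M=np.eye(4);M[:3,:3]=r.as_matrix();M[:3,3]=p;print((np.linalg.inv(M)@T).round(4))
print(observe()['joints'].round(2))
t=snap('top','t2');C=cloud(t)
for f,C in (('top',C),):
    l=(C[...,2]>.081)&(C[...,2]<.097)&(C[...,0]<.54)&(C[...,0]>.46)&(abs(C[...,1]-.02)<.05);Z=C[l];print(len(Z),Z.mean(0).round(4) if len(Z) else '')
```

```text
[0.5057 0.0237 0.2648] [[-1.     0.026 -0.002]
 [ 0.026  1.     0.   ]
 [ 0.002  0.    -1.   ]] [[ 0.026  0.961  0.276  0.435]
 [ 1.    -0.025 -0.007  0.026]
 [-0.     0.276 -0.961  0.408]
 [ 0.     0.     0.     1.   ]] 297.3186396354542 257.4681271178141 194.37601251411093
[[ 2.000e-04 -9.607e-01 -2.775e-01  7.090e-02]
 [ 1.000e+00  3.000e-04 -2.000e-04  1.000e-04]
 [ 3.000e-04 -2.775e-01  9.607e-01 -1.428e-01]
 [ 0.000e+00  0.000e+00  0.000e+00  1.000e+00]]
[ 0.09  0.5  -0.34  1.87  0.23  0.81  1.17]
0
```

View pics/w1.png

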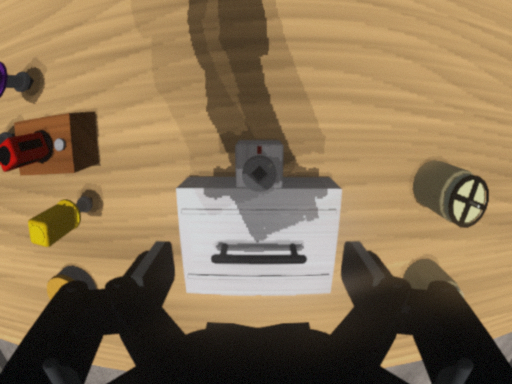

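The wrist view shows the screw head at (261,173), with its recess as a diamond, and the red mark at (260,149). The block is at the left edge. I'll take a close crop of the head.

```bash
cat >> h.py <<'E'
def ray(d,u,v):
    x,y=(np.asarray(u,float)-d['cx'])/d['fx'],(np.asarray(v,float)-d['cy'])/d['fy']
    t=np.hypot(x,y)+1e-12; k=np.sin(t)/t
    return np.stack([x*k,y*k,np.cos(t)],-1)@d['cam_to_world'][:3,:3].T
def onz(d,u,v,z):
    g=ray(d,u,v);o=d['cam_to_world'][:3,3];return o+g*((z-o[2])/g[...,2])[...,None]
def proj(d,X):
    T=d['cam_to_world'];c=(np.asarray(X)-T[:3,3])@T[:3,:3];rr=np.hypot(c[...,0],c[...,1])+1e-12;t=np.arctan2(rr,c[...,2])
    return np.stack([d['cx']+d['fx']*t*c[...,0]/rr,d['cy']+d['fy']*t*c[...,1]/rr],-1)
def ortho(d,cx,cy,z,w=.06,n=600):
    "metric view of the plane z: right=+y, down=+x"
    s=(np.arange(n)/(n-1)-.5)*w
    Y,X=np.meshgrid(s+cy,s+cx); uv=proj(d,np.stack([X,Y,np.full_like(X,z)],-1)).astype(np.float32)
    return cv2.remap(d['color'],uv[...,0],uv[...,1],cv2.INTER_CUBIC)
E
python3 - <<'E'
from h import *
d=dict(np.load('w1.npz'))
print(onz(d,261,173,.089).round(4), onz(d,260,149,.070).round(4))
o=ortho(d,.5,.025,.089,.08);o=cv2.convertScaleAbs(o,alpha=1.6);cv2.imwrite('pics/w1o.png',o[:,:,::-1])
E
```

```text
[0.5023 0.0277 0.089 ] [0.4782 0.0273 0.07  ]
```

View pics/w1o.png

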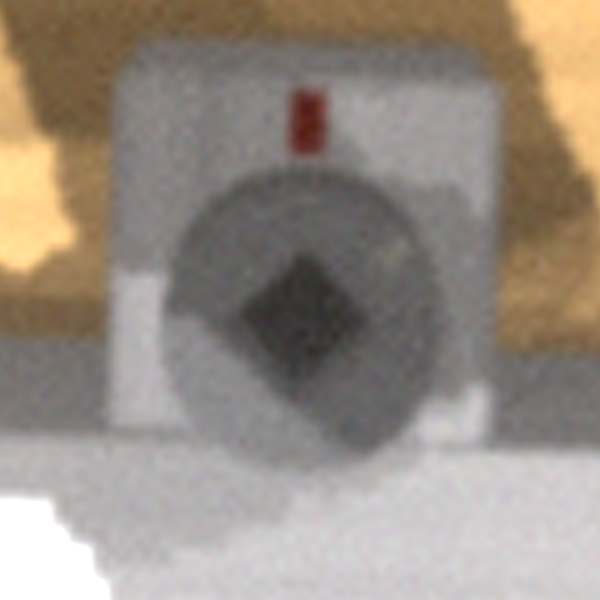

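The screw head is at ortho (304,317), so about (0.5023, 0.0255). The pointer is at (393,248) and the recess is turned about 47° clockwise, so about 5.49 rad remain. Next I move above the key.

Emit:
apply_moves(
  series=[
    [0.006,-0.037,0,0,0,-0.18,0],
    [0.012,-0.074,0,0,0,-0.36,0],
    [0.018,-0.111,0,0,0,-0.54,0],
    [0.024,-0.148,0,0,0,-0.72,0],
    [0.03,-0.185,0,0,0,-0.9,0],
    [0.035,-0.222,0,0,0,-1.08,0],
    [0.04,-0.26,0,0,0,-1.26,0],
    [0.045,-0.296,0,0,0,-1.44,0],
  ],
)

```text
clock: 7.25
position: [0.4521, -0.2591, 0.2616]
eef_rot: [1.979, -2.424, -0.019]
contact_force: [0.2, 3.1, -2.5]
finger_gap: 0.0856
finger_force: 0.0
```

Run:
```python
from h import *
d=snap('wrist','w2');p,r=tool();print(p.round(4),np.degrees(np.arctan2(r.as_matrix()[1,0],r.as_matrix()[0,0])).round(2),observe()['joints'].round(2))
o=ortho(d,.453,-.271,.146,.16,800)[:600];o=cv2.convertScaleAbs(o,alpha=1.5)
hs=cv2.cvtColor(ortho(d,.453,-.271,.146,.16,800),cv2.COLOR_RGB2HSV)
cv2.imwrite('pics/w2o.png',np.hstack([cv2.resize(o,(400,300)),cv2.resize(d['color'],(400,300))])[:,:,::-1])
```

```text
[ 0.452  -0.2621  0.2603] -101.53 [ 1.05  0.72 -1.08  1.8   0.7   1.09  2.65]
```

View pics/w2o.png

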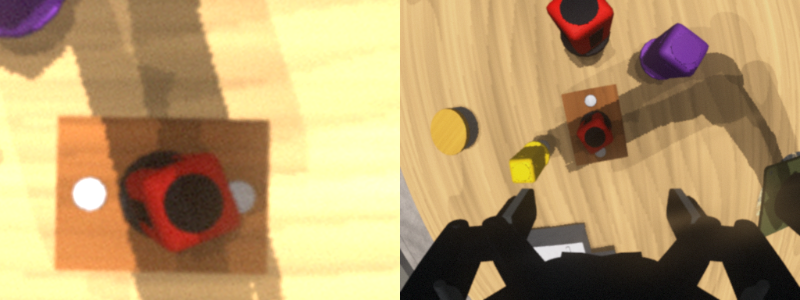

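The key's grip top is at ortho (195,203) and is turned about 22°. The block's pins are at (88,193) and (242,197). I'll fit it with the wrist depth.

```bash
cat >> h.py <<'E'
def wcloud(d):
    h,w=d['depth'].shape;v,u=np.mgrid[:h,:w];g=ray(d,u,v);T=d['cam_to_world']
    return T[:3,3]+g*(d['depth']/(g@T[:3,2]))[...,None]
E
python3 - <<'E'
from h import *
d=dict(np.load('w2.npz'));C=wcloud(d)
near=(np.hypot(C[...,0]-.453,C[...,1]+.271)<.07)&(d['depth']>0)
t=near&(C[...,2]>.138)&(C[...,2]<.156);X=C[t];print(t.sum(),X.mean(0).round(4),cv2.minAreaRect((X[:,:2]*1000).astype(np.float32)))
b=near&(abs(C[...,2]-.07)<.004);b2=(abs(C[...,2]-.07)<.004)&(np.hypot(C[...,0]-.453,C[...,1]+.271)<.09);X=C[b2];print('block',b2.sum(),cv2.minAreaRect((X[:,:2]*1000).astype(np.float32)))
hs=cv2.cvtColor(d['color'],cv2.COLOR_RGB2HSV)
pm=(hs[...,1]<60)&(hs[...,2]>110)&b2|((hs[...,1]<60)&(hs[...,2]>90)&near&(C[...,2]<.09)&(C[...,2]>.065))
n,l,st,c=cv2.connectedComponentsWithStats(pm.astype(np.uint8))
for i in range(1,n):
    if st[i,4]>15: print('pin',c[i].round(1),st[i,4],onz(d,*c[i],.077).round(4))
P=dict(np.load('w1.npz'));D=wcloud(P);
h=(abs(D[...,2]-.089)<.005)&(np.hypot(D[...,0]-.503,D[...,1]-.025)<.03);X=D[h];print('head',h.sum(),cv2.minEnclosingCircle((X[:,:2]*1000).astype(np.float32)),X[:,2].mean())
E
```

```text
1373 [ 0.454  -0.275   0.1456] ((454.2666015625, -273.7408752441406), (34.148101806640625, 34.171024322509766), 21.086519241333008)
block 4541 ((478.2138977050781, -274.2559814453125), (110.78520965576172, 128.6285858154297), 88.55992126464844)
pin [243.4 128.2] 175 [ 0.4534 -0.312   0.077 ]
pin [256.9 195.4] 87 [ 0.4543 -0.234   0.077 ]
head 777 ((504.037841796875, 25.427719116210938), 19.108684539794922) 0.08915313835325006
```

Emit:
apply_moves(
  series=[
    [0,0,0,0,0,0.18,0],
    [0,0,0,0,0,0.36,0],
    [0,0,0,0,0,0.54,0],
    [0,0,0.01,0,0,0.72,0],
    [0,0,0.03,0,0,0.9,0],
    [0,0,0.05,0,0,1.0,0],
    [0,0,0.06,0,0,1.0,0],
    [0,0,0.06,0,0,1.0,0],
  ],
)

```text
clock: 8.3
position: [0.4519, -0.2561, 0.2013]
eef_rot: [0.578, -3.072, -0.013]
contact_force: [-0.2, -0.9, -0.0]
finger_gap: 0.0856
finger_force: 0.0
```

```bash
cat >> h.py <<'E'
def goto(x,y,z,deg):
    "row to reach a TCP pose with the tool straight down, from the measured pose"
    p,r=tool();c,s=np.cos(np.radians(deg)),np.sin(np.radians(deg))
    G=np.array([[c,s,0],[s,-c,0],[0,0,-1]]);M=r.as_matrix()
    print('now',p.round(4),'ang',np.degrees(np.arctan2(M[1,0],M[0,0])).round(2),'tilt',np.degrees(np.arccos(-M[2,2])).round(2),'q',observe()['joints'].round(2))
    print('row',(r.inv().apply(np.array([x,y,z])-p)).round(4),(r.inv()*R.from_matrix(G)).as_rotvec().round(4))
E
python3 - <<'E'
from h import *
goto(.4543,-.2737,.100,201.1)
E
```

```text
now [ 0.4519 -0.2561  0.2013] ang -158.7 tilt 1.01 q [ 0.86  0.69 -0.73  1.88  0.61  0.83  1.75]
row [ 0.0028 -0.0184  0.1012] [ 0.0112 -0.0137  0.0034]
```

Emit:
apply_moves(
  series=[
    [0.003,-0.018,0.0,0.011,-0.014,0.003,0],
    [0.003,-0.018,0.03,0.011,-0.014,0.003,0],
    [0.003,-0.018,0.06,0.011,-0.014,0.003,0],
    [0.003,-0.018,0.09,0.011,-0.014,0.003,0],
    [0.003,-0.018,0.101,0.011,-0.014,0.003,0],
    [0.003,-0.018,0.101,0.011,-0.014,0.003,0],
    [0.003,-0.018,0.101,0.011,-0.014,0.003,0],
    [0.003,-0.018,0.101,0.011,-0.014,0.003,0],
  ],
)

```text
clock: 9.3
position: [0.4549, -0.2741, 0.1016]
eef_rot: [-0.572, 3.086, -0.003]
contact_force: [0.2, -0.1, 1.1]
finger_gap: 0.0852
finger_force: 0.0
```

Run:
```python
from h import *
goto(.4543,-.2737,.100,201.1)
print(observe()['contact_force'].round(2))
```

```text
now [ 0.4549 -0.2741  0.1016] ang -158.99 tilt 0.19 q [ 0.8   0.83 -0.59  1.95  0.79  0.61  1.62]
row [0.0004 0.0006 0.0016] [-0.0021  0.0025 -0.0015]
[ 0.24 -0.13  1.08]
```

Well placed. Now I grip and lift.

Emit:
apply_moves(
  series=[
    [0,0,0,0,0,0,255],
    [0,0,0,0,0,0,255],
    [0,0,0,0,0,0,255],
    [0,0,0,0,0,0,255],
    [0,0,0,0,0,0,255],
    [0,0,-0.02,0,0,0,255],
    [0,0,-0.04,0,0,0,255],
    [0,0,-0.07,0,0,0,255],
  ],
  squeeze=60,
)

```text
clock: 10.3
position: [0.453, -0.2734, 0.1702]
eef_rot: [0.573, -3.087, -0.002]
contact_force: [0.5, 0.2, -2.3]
finger_gap: 0.0337
finger_force: 59.9
```

Emit:
apply_moves(
  series=[
    [0,0,-0.03,0,0,0,255],
    [0,0,-0.06,0,0,0,255],
    [0,0,-0.07,0,0,0,255],
    [0,0,-0.07,0,0,0,255],
    [0,0,-0.07,0,0,0,255],
    [0,0,-0.07,0,0,0,255],
    [0,0,-0.07,0,0,0,255],
    [0,0,-0.07,0,0,0,255],
  ],
)

```text
clock: 11.3
position: [0.454, -0.2736, 0.2404]
eef_rot: [-0.573, 3.088, -0.0]
contact_force: [0.0, -0.7, -2.0]
finger_gap: 0.0335
finger_force: 60.2
```

Run:
```python
from h import *
s=observe();print(s['contact_force'].round(2),s['finger_gap'],s['finger_force'])
goto(.5030,.0255,.230,223.3)
```

```text
[ 0.03 -0.68 -2.03] 0.03347211619299523 60.17891764640808
now [ 0.454  -0.2736  0.2404] ang -158.97 tilt 0.05 q [ 0.92  0.64 -0.77  1.82  0.56  0.9   1.83]
row [-0.1531  0.2616  0.0105] [-0.0005  0.0008 -0.3887]
```

Emit:
apply_moves(
  series=[
    [-0.019,0.033,0,0,0,-0.05,255],
    [-0.038,0.065,0,0,0,-0.1,255],
    [-0.058,0.1,0,0,0,-0.15,255],
    [-0.082,0.14,0,0,0,-0.2,255],
    [-0.108,0.185,0,0,0,-0.26,255],
    [-0.132,0.225,0,0,0,-0.32,255],
    [-0.148,0.252,0,0,0,-0.37,255],
    [-0.153,0.262,0.0,0,0,-0.389,255],
  ],
)

```text
clock: 12.3
position: [0.5031, 0.0281, 0.2409]
eef_rot: [-1.164, 2.915, 0.0]
contact_force: [-0.5, 0.2, -1.9]
finger_gap: 0.0333
finger_force: 60.2
```

Emit:
apply_moves(
  series=[
    [0,0,0,0,0,0,255],
    [0,0,0,0,0,0,255],
    [0,0,0,0,0,0,255],
    [0,0,0,0,0,0,255],
    [0,0,0,0,0,0,255],
    [0,0,0,0,0,0,255],
    [0,0,0,0,0,0,255],
    [0,0,0,0,0,0,255],
  ],
)

```text
clock: 13.3
position: [0.5029, 0.0258, 0.2406]
eef_rot: [-1.159, 2.919, -0.001]
contact_force: [-0.3, 0.5, -1.8]
finger_gap: 0.0331
finger_force: 60.2
```

Run:
```python
from h import *
goto(.5030,.0255,.195,223.3)
d=snap('wrist','w3')
uv=proj(d,np.array([[.503,.0255,.089],[.503,.0255,.145]]));print(uv.round(0))
o=ortho(d,.503,.0255,.089,.08,600);o=cv2.convertScaleAbs(o,alpha=1.6);cv2.imwrite('pics/w3o.png',np.hstack([cv2.resize(o,(400,400)),cv2.resize(d['color'],(400,300))[np.r_[0:300,[0]*100]]])[:,:,::-1])
```

```text
now [0.5029 0.0258 0.2406] ang -136.68 tilt 0.07 q [ 0.38  0.63 -0.85  1.9   0.6   0.89  1.55]
row [ 0.0001 -0.0002  0.0456] [-0.001   0.0008  0.0003]
[[257. 181.]
 [257. 196.]]
```

View pics/w3o.png

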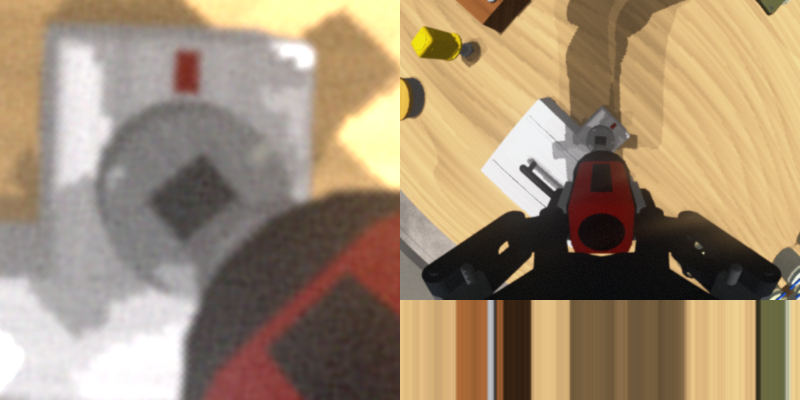

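Ortho left, 5 px/mm: the recess's near corner edges run (148,205)–(204,153), its far walls are lit, and the red mark is at (187,72). I'll settle the centre from depth.

Run:
```python
from h import *
from scipy.optimize import least_squares
for f in ('w1','w3'):
    P=dict(np.load(f+'.npz'));D=wcloud(P)
    h=(abs(D[...,2]-.089)<.006)&(np.hypot(D[...,0]-.5035,D[...,1]-.0255)<.03)&(P['depth']>0)
    X=D[h][:,:2];H=cv2.convexHull((X*1e3).astype(np.float32))[:,0]
    s=least_squares(lambda q:np.hypot(*(H-q[:2]).T)-q[2],[503.5,25.5,19],loss='soft_l1').x
    low=(D[...,2]<.083)&(np.hypot(D[...,0]-s[0]/1e3,D[...,1]-s[1]/1e3)<.011)&(P['depth']>0);L=D[low]
    print(f,h.sum(),s.round(2),len(H),'recess pts',low.sum(),L.mean(0).round(4) if low.any() else '')
    # pointer: brightness on annulus
    o=ortho(P,s[0]/1e3,s[1]/1e3,.089,.04,401).mean(-1);a=np.radians(np.arange(0,360,4))
    sm=cv2.GaussianBlur(o,(0,0),5)
    for r in (13,15.5): print(r,[int(sm[int(200-r*10*np.cos(t)),int(200+r*10*np.sin(t))]) for t in a[5:20]])
goto(.5040,.0256,.195,223.3)
```

```text
w1 782 [503.93  25.38  18.92] 40 recess pts 167 [0.5065 0.0252 0.0744]
13 [60, 60, 60, 59, 59, 60, 63, 63, 62, 62, 62, 61, 60, 60, 61]
15.5 [61, 61, 60, 58, 60, 60, 64, 69, 70, 67, 63, 62, 61, 61, 62]
w3 667 [503.92  25.23  18.91] 30 recess pts 187 [0.5062 0.0269 0.074 ]
13 [76, 77, 78, 78, 77, 76, 78, 80, 80, 78, 78, 78, 78, 77, 77]
15.5 [78, 77, 79, 77, 75, 78, 83, 91, 92, 86, 80, 76, 76, 77, 78]
now [0.5029 0.0258 0.2406] ang -136.69 tilt 0.07 q [ 0.38  0.63 -0.85  1.9   0.6   0.89  1.55]
row [-0.0007 -0.0009  0.0456] [-0.001   0.0008  0.0002]
```

Emit:
apply_moves(
  series=[
    [0,-0.001,0,0,0,0.03,255],
    [0,-0.001,0.02,0,0,0.03,255],
    [0,-0.001,0.04,0,0,0.03,255],
    [0,-0.001,0.05,0,0,0.03,255],
    [0,-0.001,0.053,0,0,0.03,255],
    [0,-0.001,0.056,0,0,0.03,255],
    [0,-0.001,0.059,0,0,0.03,255],
    [0,-0.001,0.061,0,0,0.03,255],
  ],
)

```text
clock: 14.35
position: [0.5038, 0.025, 0.1797]
eef_rot: [-1.115, 2.936, -0.001]
contact_force: [0.0, -0.7, -2.2]
finger_gap: 0.0336
finger_force: 60.4
```

Run:
```python
from h import *
s=observe();print(s['contact_force'].round(2),s['ft_torque'].round(2))
goto(.5039,.0253,.1706,221.5)
```

```text
[ 0.01 -0.66 -2.16] [-0.02 -0.06 -0.02]
now [0.5038 0.025  0.1797] ang -138.41 tilt 0.1 q [ 0.32  0.71 -0.76  1.96  0.71  0.76  1.43]
row [-0.0003  0.0002  0.0091] [-0.0013  0.0012  0.0015]
```

No contact yet, with the tip about 5 mm in (or just above). I continue down gently.

Emit:
apply_moves(
  series=[
    [0,0,0.002,0,0,0,255],
    [0,0,0.004,0,0,0,255],
    [0,0,0.006,0,0,0,255],
    [0,0,0.007,0,0,0,255],
    [0,0,0.008,0,0,0,255],
    [0,0,0.0085,0,0,0,255],
    [0,0,0.009,0,0,0,255],
    [0,0,0.009,0,0,0,255],
  ],
)

```text
clock: 15.35
position: [0.5037, 0.025, 0.1706]
eef_rot: [-1.115, 2.936, -0.001]
contact_force: [-0.8, -0.6, -1.3]
finger_gap: 0.0334
finger_force: 60.4
```

Run:
```python
from h import *
s=observe();print(s['contact_force'].round(2),s['ft_torque'].round(2))
goto(.5039,.0253,.1706,221.5)
```

```text
[-0.77 -0.63 -1.28] [ 0.02  0.05 -0.02]
now [0.5037 0.025  0.1706] ang -138.41 tilt 0.07 q [ 0.31  0.72 -0.75  1.97  0.73  0.74  1.41]
row [-0.0004  0.0001  0.    ] [-0.001   0.0008  0.0016]
```

The key is seated: TCP at 170.6 mm puts its collar at 89 mm, with almost no force. I turn clockwise, first stroke.

Emit:
apply_moves(
  series=[
    [0,0,0,0,0,0.17,255],
    [0,0,0,0,0,0.34,255],
    [0,0,0,0,0,0.51,255],
    [0,0,0,0,0,0.68,255],
    [0,0,0,0,0,0.85,255],
    [0,0,0,0,0,1.02,255],
    [0,0,0,0,0,1.19,255],
    [0,0,0,0,0,1.36,255],
  ],
  squeeze=90,
)

```text
clock: 16.35
position: [0.5041, 0.0255, 0.1706]
eef_rot: [0.985, 2.981, 0.002]
contact_force: [0.7, 0.4, -5.4]
finger_gap: 0.0331
finger_force: 91.4
```

Run:
```python
from h import *
s=observe();print(s['contact_force'].round(2),s['ft_torque'].round(2),s['finger_gap'])
goto(.5038,.0251,.1706,141.5)
```

```text
[ 0.72  0.37 -5.41] [ 0.11 -0.22  0.26] 0.03307519867954382
now [0.5041 0.0255 0.1706] ang 143.44 tilt 0.13 q [ 0.09  0.64 -0.37  1.98  0.4   0.58  0.38]
row [-0.     -0.0005  0.    ] [0.0017 0.0014 0.0339]
```

Emit:
apply_moves(
  series=[
    [0,0,0,0,0,0.17,255],
    [0,0,0,0,0,0.34,255],
    [0,0,0,0,0,0.51,255],
    [0,0,0,0,0,0.68,255],
    [0,0,0,0,0,0.85,255],
    [0,0,0,0,0,1.02,255],
    [0,0,0,0,0,1.19,255],
    [0,0,0,0,0,1.36,255],
  ],
)

```text
clock: 17.35
position: [0.5044, 0.0255, 0.1706]
eef_rot: [2.641, 1.7, 0.004]
contact_force: [0.5, 0.1, -4.7]
finger_gap: 0.0334
finger_force: 91.4
```

Run:
```python
from h import *
s=observe();print(s['contact_force'].round(2),s['ft_torque'].round(2),s['finger_gap'])
goto(.5038,.0251,.1706,41.5)
```

```text
[ 0.54  0.06 -4.75] [-0.07 -0.33  0.27] 0.03336295401569581
now [0.5044 0.0255 0.1706] ang 65.54 tilt 0.16 q [-0.16  0.63  0.02  1.99 -0.03  0.52 -0.54]
row [-0.0006 -0.0004  0.    ] [ 0.0021 -0.0019  0.4195]
```

Emit:
apply_moves(
  series=[
    [0,0,0,0,0,0.17,255],
    [0,0,0,0,0,0.34,255],
    [0,0,0,0,0,0.51,255],
    [0,0,0,0,0,0.68,255],
    [0,0,0,0,0,0.85,255],
    [0,0,0,0,0,1.02,255],
    [0,0,0,0,0,1.19,255],
    [0,0,0,0,0,1.36,255],
  ],
)

```text
clock: 18.35
position: [0.5044, 0.0252, 0.1706]
eef_rot: [3.123, -0.339, 0.004]
contact_force: [1.0, -0.1, -4.5]
finger_gap: 0.0331
finger_force: 91.4
```

Emit:
apply_moves(
  series=[
    [0,0,0,0,0,0,255],
    [0,0,0,0,0,-0.04,255],
    [0,0,0,0,0,-0.04,0],
    [0,0,0,0,0,-0.04,0],
    [0,0,0,0,0,-0.04,0],
    [0,0,0,0,0,-0.04,0],
    [0,0,0,0,0,-0.04,0],
    [0,0,0,0,0,-0.04,0],
  ],
)

```text
clock: 19.35
position: [0.5036, 0.025, 0.1706]
eef_rot: [3.13, -0.271, 0.002]
contact_force: [0.4, -0.3, -0.0]
finger_gap: 0.0857
finger_force: 0.0
```

Run:
```python
from h import *
s=observe();print(s['contact_force'].round(2),s['ft_torque'].round(2),s['finger_gap'])
goto(.5040,.0253,.1706,77.5)
d=snap('wrist','w4');C=wcloud(d)
hs=cv2.cvtColor(d['color'],cv2.COLOR_RGB2HSV);r=((hs[...,0]<8)|(hs[...,0]>172))&(hs[...,1]>120)
m=r&(np.hypot(C[...,0]-.504,C[...,1]-.025)<.04)&(C[...,2]>.208);X=C[m];print(m.sum(),X.mean(0).round(4),cv2.minAreaRect((X[:,:2]*1e3).astype(np.float32)))
```

```text
[ 0.41 -0.3  -0.03] [-0.05 -0.03 -0.02] 0.08565798701270529
now [0.5036 0.025  0.1706] ang -9.88 tilt 0.07 q [-0.38  0.67  0.4   2.01 -0.47  0.56 -1.4 ]
row [ 0.0003 -0.0004  0.    ] [ 9.0000e-04 -9.0000e-04 -1.5251e+00]
3942 [0.5101 0.0248 0.2147] ((506.2266845703125, 23.33116912841797), (74.18183898925781, 35.42654037475586), 82.37183380126953)
```

Emit:
apply_moves(
  series=[
    [0,0,0,0,0,-0.18,0],
    [0,0,0,0,0,-0.36,0],
    [0,0,0,0,0,-0.54,0],
    [0,0,0,0,0,-0.72,0],
    [0,0,0,0,0,-0.9,0],
    [0,0,0,0,0,-1.08,0],
    [0,0,0,0,0,-1.26,0],
    [0,0,0,0,0,-1.44,0],
  ],
)

```text
clock: 20.4
position: [0.5036, 0.0248, 0.1706]
eef_rot: [2.525, 1.867, 0.001]
contact_force: [-0.5, 0.0, -1.2]
finger_gap: 0.0855
finger_force: 0.0
```

Run:
```python
from h import *
goto(.5040,.0253,.1706,80.1)
d=snap('wrist','w5');C=wcloud(d)
m=(np.hypot(C[...,0]-.504,C[...,1]-.025)<.03)&(C[...,2]>.210)&(C[...,2]<.222);X=C[m];print(m.sum(),X.mean(0).round(4),cv2.minAreaRect((X[:,:2]*1e3).astype(np.float32)))
```

```text
now [0.5036 0.0248 0.1706] ang 72.95 tilt 0.07 q [-0.13  0.63 -0.01  1.99  0.02  0.52 -0.45]
row [0.0006 0.0002 0.    ] [ 1.300e-03  1.000e-04 -1.248e-01]
5529 [0.5052 0.0287 0.2147] ((504.2646484375, 26.033334732055664), (34.12447738647461, 34.10865020751953), 81.44120025634766)
```

Emit:
apply_moves(
  series=[
    [0,0.001,0,0,0,-0.14,0],
    [0,0.001,0,0,0,-0.14,255],
    [0,0.001,0,0,0,-0.14,255],
    [0,0.001,0,0,0,-0.14,255],
    [0,0.001,0,0,0,-0.14,255],
    [0,0.001,0,0,0,-0.14,255],
    [0,0.001,0,0,0,-0.14,255],
    [0,0.001,0,0,0,0.0,255],
  ],
)

```text
clock: 21.45
position: [0.5045, 0.0248, 0.1708]
eef_rot: [2.534, 1.857, 0.001]
contact_force: [-2.0, 1.0, 5.5]
finger_gap: 0.0332
finger_force: 89.6
```

Emit:
apply_moves(
  series=[
    [0,0,0,0,0,0.17,255],
    [0,0,0,0,0,0.34,255],
    [0,0,0,0,0,0.51,255],
    [0,0,0,0,0,0.68,255],
    [0,0,0,0,0,0.85,255],
    [0,0,0,0,0,1.0,255],
    [0,0,0,0,0,1.15,255],
    [0,0,0,0,0,1.22,255],
  ],
)

```text
clock: 22.45
position: [0.5042, 0.0251, 0.1708]
eef_rot: [-3.141, -0.072, -0.001]
contact_force: [-2.8, 0.4, 5.6]
finger_gap: 0.0332
finger_force: 89.7
```

Run:
```python
from h import *
s=observe();print(s['contact_force'].round(2),s['ft_torque'].round(2),s['finger_gap'])
goto(.5042,.0255,.1706,-1.7)
```

```text
[-2.84  0.4   5.64] [0.12 0.55 0.22] 0.03324030067437475
now [0.5042 0.0251 0.1708] ang 2.63 tilt 0.03 q [-0.35  0.66  0.34  2.   -0.4   0.55 -1.26]
row [-0.     -0.0004  0.0002] [-0.     -0.0005  0.0756]
```

Emit:
apply_moves(
  series=[
    [0,0,0,0,0,0.03,255],
    [0,0,0,0,0,0.06,255],
    [0,0,0,0,0,0.09,255],
    [0,0,0,0,0,0.12,255],
    [0,0,0,0,0,0.15,255],
    [0,0,0,0,0,0.17,255],
    [0,0,0,0,0,0.18,255],
    [0,0,0,0,0,0.18,255],
  ],
)

```text
clock: 23.45
position: [0.5042, 0.0252, 0.1708]
eef_rot: [-3.134, 0.206, -0.001]
contact_force: [-1.4, 0.8, 6.2]
finger_gap: 0.0335
finger_force: 89.6
```

Run:
```python
from h import *
s=observe();print(s['contact_force'].round(2),s['ft_torque'].round(2),s['finger_gap'])
goto(.5042,.0255,.1706,-1.7)
```

```text
[-1.43  0.75  6.16] [0.19 0.56 0.18] 0.0334515524846744
now [0.5042 0.0252 0.1708] ang -7.53 tilt 0.03 q [-0.38  0.66  0.39  2.   -0.46  0.56 -1.37]
row [-0.0001 -0.0003  0.0002] [-0.0004 -0.0004 -0.1017]
```

Emit:
apply_moves(
  series=[
    [0,0,0,0,0,0.02,255],
    [0,0,0,0,0,0.04,255],
    [0,0,0,0,0,0.06,255],
    [0,0,0,0,0,0.08,255],
    [0,0,0,0,0,0.1,255],
    [0,0,0,0,0,0.11,255],
    [0,0,0,0,0,0.12,255],
    [0,0,0,0,0,0.12,255],
  ],
)

```text
clock: 24.45
position: [0.5042, 0.0252, 0.1708]
eef_rot: [-3.117, 0.391, -0.001]
contact_force: [-1.2, -0.3, 6.7]
finger_gap: 0.0332
finger_force: 89.8
```

Run:
```python
from h import *
s=observe();print(s['contact_force'].round(2),s['ft_torque'].round(2),s['finger_gap'])
goto(.5042,.0255,.1706,-1.7)
```

```text
[-1.22 -0.25  6.74] [0.18 0.61 0.52] 0.033170715021193765
now [0.5042 0.0252 0.1708] ang -14.31 tilt 0.02 q [-0.4   0.67  0.42  2.01 -0.49  0.57 -1.45]
row [-0.0001 -0.0003  0.0002] [-0.0003 -0.0003 -0.2201]
```

Emit:
apply_moves(
  series=[
    [0,0,0,0,0,0.02,255],
    [0,0,0,0,0,0.04,255],
    [0,0,0,0,0,0.06,255],
    [0,0,0,0,0,0.06,255],
    [0,0,0,0,0,0.06,255],
    [0,0,0,0,0,0.06,255],
    [0,0,0,0,0,0.06,255],
    [0,0,0,0,0,0.06,255],
  ],
)

```text
clock: 25.45
position: [0.5042, 0.0252, 0.1708]
eef_rot: [-3.104, 0.483, -0.0]
contact_force: [-2.0, -0.2, 6.0]
finger_gap: 0.0328
finger_force: 89.8
```

Run:
```python
from h import *
s=observe();print(s['contact_force'].round(2),s['ft_torque'].round(2),s['finger_gap'])
goto(.5042,.0255,.1706,-1.7)
d=snap('wrist','w6');C=wcloud(d)
X=C[(np.hypot(C[...,0]-.504,C[...,1]-.025)<.03)&(C[...,2]>.210)&(C[...,2]<.222)];print(len(X),X.mean(0).round(4),cv2.minAreaRect((X[:,:2]*1e3).astype(np.float32)))
```

```text
[-1.99 -0.18  5.95] [0.13 0.56 0.72] 0.032758168191652504
now [0.5042 0.0252 0.1708] ang -17.69 tilt 0.02 q [-0.41  0.67  0.44  2.01 -0.51  0.57 -1.49]
row [-0.0001 -0.0003  0.0002] [-1.00e-04 -3.00e-04 -2.79e-01]
6386 [0.5084 0.0237 0.2149] ((505.0993957519531, 24.70709800720215), (55.548011779785156, 33.59649658203125), 71.43537902832031)
```

Torque rises past 0.7 N m against the stop. I relax the wrist and lift the key out, then check the pointer.

Emit:
apply_moves(
  series=[
    [0,0,0,0,0,-0.1,255],
    [0,0,0,0,0,-0.2,255],
    [0,0,0,0,0,-0.2,255],
    [0,0,-0.01,0,0,-0.2,255],
    [0,0,-0.025,0,0,-0.2,255],
    [0,0,-0.05,0,0,-0.2,255],
    [0,0,-0.07,0,0,-0.2,255],
    [0,0,-0.075,0,0,-0.2,255],
  ],
)

```text
clock: 26.5
position: [0.5053, 0.0246, 0.2467]
eef_rot: [3.136, -0.178, 0.006]
contact_force: [0.2, 0.8, -2.4]
finger_gap: 0.0331
finger_force: 89.4
```

Run:
```python
from h import *
s=observe();print(s['contact_force'].round(2),s['ft_torque'].round(2),s['finger_gap'])
goto(.454,-.2735,.2458,-1.7)
d=snap('top','t6');C=cloud(d)
w=snap('wrist','w7')
o=cv2.convertScaleAbs(cv2.resize(ortho(w,.503,.0255,.089,.08,600),(400,400)),alpha=1.3)
cv2.imwrite('pics/w7o.png',np.hstack([o,cv2.resize(d['color'][180:230,220:270],(400,400),interpolation=2)])[:,:,::-1])
```

```text
[ 0.16  0.84 -2.35] [ 0.01 -0.04  0.04] 0.033070478667343736
now [0.5053 0.0246 0.2467] ang -6.49 tilt 0.21 q [-0.44  0.55  0.48  1.92 -0.37  0.75 -1.43]
row [-0.0172  0.302   0.0008] [ 0.0001 -0.0037 -0.0836]
```

View pics/w7o.png

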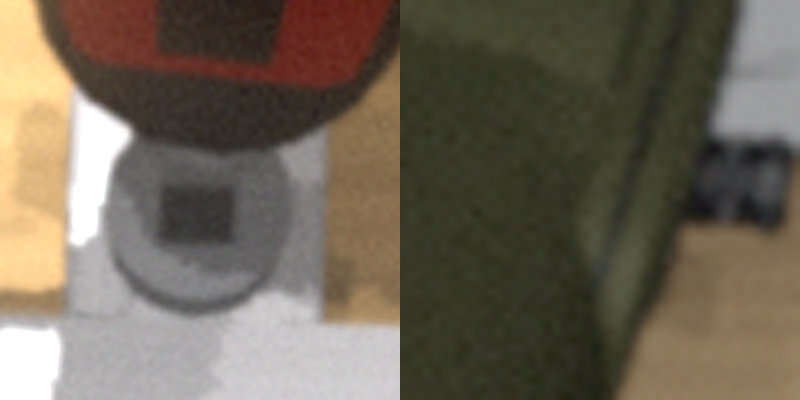

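The recess at ortho (197,215) is now square with the mould, as it should be at home. The key is out, so back to the block.

Emit:
apply_moves(
  series=[
    [-0.002,0.035,0,0,0,0,255],
    [-0.004,0.075,0,0,0,0,255],
    [-0.006,0.115,0,0,0,0,255],
    [-0.009,0.16,0,0,0,0,255],
    [-0.012,0.205,0,0,0,0,255],
    [-0.014,0.25,0,0,0,0,255],
    [-0.016,0.285,0,0,0,0,255],
    [-0.017,0.302,0,0,0,0,255],
  ],
)

```text
clock: 27.6
position: [0.4525, -0.2753, 0.2448]
eef_rot: [3.136, -0.182, -0.001]
contact_force: [-0.7, 0.7, -2.2]
finger_gap: 0.0328
finger_force: 89.7
```

Emit:
apply_moves(
  series=[
    [0,0,0,0,0,0,255],
    [0,0,0,0,0,0,255],
    [0,0,0,0,0,0,255],
    [0,0,0,0,0,0,255],
    [0,0,0,0,0,0,255],
    [0,0,0,0,0,0,255],
    [0,0,0,0,0,0,255],
    [0,0,0,0,0,0,255],
  ],
)

```text
clock: 28.6
position: [0.4537, -0.2735, 0.2456]
eef_rot: [3.136, -0.177, 0.002]
contact_force: [0.6, 0.4, -2.0]
finger_gap: 0.0329
finger_force: 89.7
```

Run:
```python
from h import *
s=observe();print(s['contact_force'].round(2),s['finger_gap'])
goto(.4540,-.2733,.1016,-6.5)
d=snap('wrist','w8');C=wcloud(d);hs=cv2.cvtColor(d['color'],cv2.COLOR_RGB2HSV)
b=(abs(C[...,2]-.07)<.004)&(abs(C[...,0]-.454)<.06)&(abs(C[...,1]+.273)<.09);X=C[b];print('block',b.sum(),X.min(0).round(3),X.max(0).round(3))
pm=(hs[...,1]<60)&(hs[...,2]>90)&(abs(C[...,2]-.074)<.01)&(abs(C[...,0]-.454)<.03)&(abs(C[...,1]+.273)<.06)
n,l,st,c=cv2.connectedComponentsWithStats(pm.astype(np.uint8))
for i in range(1,n):
    if st[i,4]>15: print('pin',st[i,4],onz(d,*c[i],.077).round(4))
t=snap('top','t8');T=cloud(t);a=t['color'][200:222,232:258];cv2.imwrite('pics/t8.png',cv2.resize(t['color'][185:225,220:270],(500,400),interpolation=2)[:,:,::-1])
```

```text
[ 0.65  0.4  -2.01] 0.03291845238362332
now [ 0.4537 -0.2735  0.2456] ang -6.45 tilt 0.07 q [ 0.2   0.58  0.42  1.86 -0.33  0.78 -0.89]
row [ 1.00e-04 -3.00e-04  1.44e-01] [ 0.0001 -0.0013  0.0008]
block 5051 [ 0.413 -0.329  0.066] [ 0.495 -0.218  0.074]
pin 179 [ 0.4539 -0.3115  0.077 ]
```

View pics/t8.png

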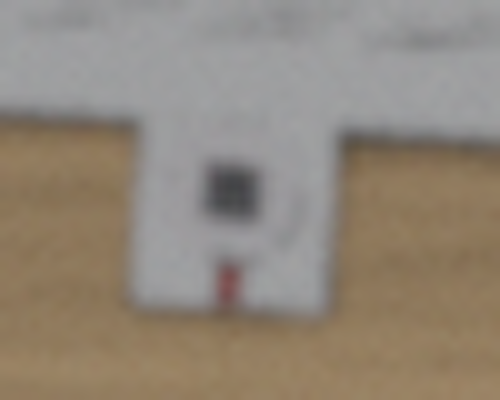

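The top crop shows the recess at (232,190) square to the lug, just behind the red mark (227,285). The key is over the hole, so I lower it.

Emit:
apply_moves(
  series=[
    [0,0,0.03,0,0,0,255],
    [0,0,0.055,0,0,0,255],
    [0,0,0.065,0,0,0,255],
    [0,0,0.08,0,0,0,255],
    [0,0,0.095,0,0,0,255],
    [0,0,0.11,0,0,0,255],
    [0,0,0.12,0,0,0,255],
    [0,0,0.125,0,0,0,255],
  ],
)

```text
clock: 29.7
position: [0.4537, -0.2734, 0.1199]
eef_rot: [-3.136, 0.177, -0.001]
contact_force: [-0.8, 0.7, -1.6]
finger_gap: 0.0326
finger_force: 89.7
```

Emit:
apply_moves(
  series=[
    [0,0,0.005,0,0,0,255],
    [0,0,0.01,0,0,0,255],
    [0,0,0.014,0,0,0,255],
    [0,0,0.016,0,0,0,255],
    [0,0,0.0175,0,0,0,255],
    [0,0,0.018,0,0,0,255],
    [0,0,0.018,0,0,0,255],
    [0,0,0.018,0,0,0,255],
  ],
)

```text
clock: 30.7
position: [0.454, -0.2735, 0.1027]
eef_rot: [3.136, -0.177, 0.002]
contact_force: [-0.1, 0.2, -1.4]
finger_gap: 0.0329
finger_force: 89.7
```

Run:
```python
from h import *
s=observe();print(s['contact_force'].round(2),s['finger_gap'])
goto(.4540,-.2735,.1016,-6.5)
```

```text
[-0.07  0.17 -1.37] 0.03289236646052591
now [ 0.454  -0.2735  0.1027] ang -6.44 tilt 0.08 q [ 0.3   0.79  0.26  1.98 -0.45  0.43 -0.78]
row [ 0.     -0.0001  0.0011] [ 0.0002 -0.0014  0.001 ]
```

Emit:
apply_moves(
  series=[
    [0,0,0.001,0,0,0,255],
    [0,0,0.001,0,0,0,255],
    [0,0,0.001,0,0,0,150],
    [0,0,0.001,0,0,0,80],
    [0,0,0.001,0,0,0,0],
    [0,0,0.001,0,0,0,0],
    [0,0,0.001,0,0,0,0],
    [0,0,0.001,0,0,0,0],
  ],
  squeeze=30,
)

```text
clock: 31.7
position: [0.4539, -0.2735, 0.1016]
eef_rot: [3.136, -0.177, 0.002]
contact_force: [0.1, 0.1, -0.5]
finger_gap: 0.0853
finger_force: 0.0
```

Emit:
apply_moves(
  series=[
    [0,0,-0.015,0,0,0,0],
    [0,0,-0.04,0,0,0,0],
    [0,0,-0.08,0,0,0,0],
    [0,0,-0.12,0,0,0,0],
    [0,0,-0.15,0,0,0,0],
    [0,0,-0.15,0,0,0,0],
    [0,0,-0.15,0,0,0,0],
    [0,0,-0.15,0,0,0,0],
  ],
)

```text
clock: 32.7
position: [0.4531, -0.2729, 0.2507]
eef_rot: [-3.136, 0.177, 0.001]
contact_force: [-0.2, -0.3, 0.7]
finger_gap: 0.0852
finger_force: 0.0
```

Run:
```python
from h import *
print(observe()['contact_force'].round(2),observe()['finger_gap'])
d=snap('wrist','w9');C=wcloud(d)
m=(np.hypot(C[...,0]-.454,C[...,1]+.2735)<.04)&(C[...,2]>.138)&(C[...,2]<.16);X=C[m];print(m.sum(),'z',np.percentile(X[:,2],[5,50,95]).round(4),cv2.minAreaRect((X[:,:2]*1e3).astype(np.float32)))
A=np.c_[X[:,:2],np.ones(len(X))];print('slope',np.linalg.lstsq(A,X[:,2],rcond=None)[0][:2].round(3))
s=snap('scene','s9');T=cloud(s)
Y=T[(abs(T[...,0]-.61)<.06)&(abs(T[...,1]-.02)<.09)&(abs(T[...,2]-.07)<.01)];print('lid',np.linalg.lstsq(np.c_[Y[:,:2],np.ones(len(Y))],Y[:,2],rcond=None)[0].round(4))
o=ortho(d,.503,.0255,.089,.08,400)
cv2.imwrite('pics/f.png',np.hstack([cv2.resize(s['color'],(400,300)),cv2.resize(s['color'][130:250,130:330],(400,300))])[:,:,::-1])
```

```text
[-0.21 -0.25  0.68] 0.08524376010049556
1430 z [0.1421 0.1461 0.1475] ((454.6772766113281, -273.5128173828125), (33.79408264160156, 33.418357849121094), 83.64955139160156)
slope [-0.045  0.002]
lid [-0.0047 -0.0002  0.0737]
```

View pics/f.png

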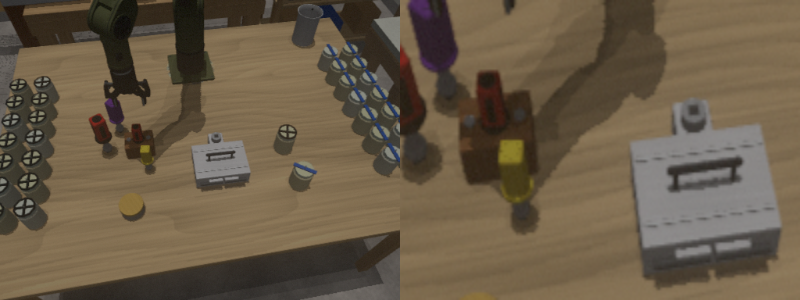

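The picture shows the key upright in the block at (137,133), the lid closed at (220,160), and the candles and tin in place. The key's top is at 146 mm and centred within 1 mm of the hole. The lid is flat and the arm is clear, so I hand in.

```bash
python3 -c "
from rig import *
print(sign_off())"
```

```text
the job is handed in; nothing more can be done
None
```

The job is handed in at about 33 s of the 72 s allowed: my last measurements show the mould closed, the screw run to its stop with the key (one regrasp), the key standing fully down in its block, and the candles and tin in place; the sign-off returned no verdict.

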